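# Hold the ultrasonic cleaner's lid at its balance point

### The arm

A 7-joint arm with a two-finger parallel gripper is mounted at the origin on the work surface. World frame = base frame: x ahead of the robot, y to its left, z up, the work surface at z = 0. Lengths are in m, angles in rad, forces in N, time in s.
With the tool pointing down it reaches from about 0.425 to 0.875 m from the base axis. Payload 4.7 kg.
Tool frame: the origin (TCP) lies at the very end of the fingers, on their centre line; the grasp point (between the pads) lies 19 mm behind it (grip_point_offset is the distance from the TCP to the grasp point, in m); x points along the fingers, z is the direction in which the jaws open and shut, and the axes are right-handed (so a half turn about x gives the same grasp; the last joint's range is limited). The gripper opens to 87 mm and grips with 3 to 60 N. Pads are 19 mm wide; open, the fingers measure 117 mm over their backs; the gripper's body (75 mm by 190 mm) begins 51 mm behind the grasp point.
Start: joints at [1.239, 0.321, -0.07, 1.45, 0.023, 1.371, -0.057], TCP at [0.22, -0.612, 0.223] pointing down, gripper open.
Joint ranges: [-2.86, 2.86], [-0.3, 2.09], [-1.38, 1.24], [0.06, 2.45], [-1.56, 4.7], [0.09, 2.05], [-2.69, 2.69]. Speed limits (rad/s): [2.57, 2.57, 3.14, 3.14, 3.14, 3.14, 3.14].

### API

Orientations are given as a rotation vector (axis times angle).
In Python, from bench import get_state, get_image, calibration, close_job, grip_point_offset gives the robot as it stands.
- The arm moves only by the tool play_rows, never from a script. Its argument "targets" is a list of rows, each an object with "claw": the closure, from 0 (fully open) to 1 (shut); "linear": the shift along the tool's x, y, z as a fraction of full scale, a list of three; "rotation": the turn, a rotation vector about the tool's x, y, z as a fraction of full scale, a list of three. In form: [{"claw": claw, "linear": [x, y, z], "rotation": [wx, wy, wz]}, ...]. A call has 1 to 10 rows; each row shifts and turns the pose as measured when the row begins, along the tool's axes as they then stand; what a row does not reach is not made up. Full scale, the value 1, is 2.5 cm for a shift and 90 degrees for a turn. A row lasts 1/12 s, in which the tool goes at most 41.7 mm and 7.16 degrees, less where a joint would pass 70% of its speed; a pose out of reach is approached as far as the arm can. A call with a number of a shift or a turn outside -1 to 1 is refused whole. A call with a gripper value outside its range is refused whole. The fingers move at their own pace and stop on an object; "newtons" is the grip in N (left out, the last holds). Time passes only in rows, so rows that do not move let the fingers close. It gives the time, the measured TCP pose, the force and the opening at its end, in the units of the state.
- get_state(): the state, without advancing time (a new reading comes with each control period).
- get_image(name): name is "side" or "top"; returns the picture (384x512x3 uint8, blue, green, red); there is no depth.
- calibration(name): a dict with "fx", "fy", "cx", "cy" (pixels), "rvec" (rotation vector, rad) and "tvec" (3), from world to camera coordinates, as OpenCV has them. Camera axes: x right, y down, z forward; pixel columns grow to the right and rows downward; lengths in m; the calibration is good to about 2 mm. A picture is of the moment at which its call begins. calibration takes no time and is no camera call.
- close_job(): hands the job in, once; it reports no verdict.
The state is a dict: "time": time; "joint_positions": joint angles; "qd": joint speeds; "joint_torque": joint torques, N m; "position": TCP position; "tool_rot": TCP orientation; "ft_force": force on the tool from outside, world axes, zero at the start; "torque": the same for the moment, N m; "grip_width": opening from 0.0 (shut) to 1.0 (fully open).
Only numpy, scipy, OpenCV 4.12 (cv2) and the standard library are available. Lean on these libraries where they do the work, as an engineer would, in place of code of your own. Each camera call takes 0.05 s, during which the arm holds its last target. There are 200 camera calls.

### The job

The stay that props the lid of the ultrasonic cleaner has come off, and I need both hands to screw it back on. Lift the wire dipping basket off the closed lid and set it down gently, upright, in the drip tray beside the cleaner; then swing the lid up to its balance point, standing straight up over its hinge, and finish while still holding it there, steady, so that it neither drops shut nor falls over backwards. Leave the other things on the bench alone.

Things in the scene. Friction and masses are not known exactly. Their poses are not given: they have to be found in the camera images.
- cleaner: Benchtop ultrasonic cleaner, off-white housing 145 mm deep (its x), 240 mm wide (its y), 115 mm high, fixed to the bench; origin at the centre of its underside. Its +x points from the control panel at the front to the hinge at the back, +z up. Its place and yaw vary. The shut lid's flat top is 128 mm above the bench.
- lid (a joint): Angle of the cleaner's lid: 0 shut (level), growing as the front edge swings up and back; 1.571 is straight up, where its weight stands exactly over the hinge: its balance point. A stop ends the swing at 1.95. The hinge is free, with no stay, spring or catch: let go below 1.571 the lid drops shut, beyond that it falls over backwards.
- lid_hinge (a point): Middle of the lid's hinge axis, which runs along the cleaner's y at its back edge: in the cleaner's frame at x +75.5 mm, z 122 mm. The lid is a flat steel slab 148 mm deep, 244 mm wide, 12 mm thick, about 0.4 kg, its mid-plane passing through the axis; its front edge is 152 mm from the axis.
- lid_bar (a point): Middle of the lid's handle: round steel bar 12 mm thick along the cleaner's y, 102 mm clear between its two arms, 45 mm off the lid's front edge in the lid's mid-plane (39 mm gap). It is 197 mm from the hinge axis: lid shut, it is in front of the cleaner 122 mm above the bench; lid straight up, 319 mm up right over the hinge. Being round, it can turn in the fingers as the lid swings.
- basket: Round wire-mesh dipping basket of steel, 68 mm across the foot, 82 mm across the rim, rim 55 mm high, about 0.2 kg; it stands loose on the shut lid. Origin at the centre of its underside, z up. A rigid handle arches across it along its own y.
- basket_grip (a point): Middle of the top of the basket's handle, 115 mm above its underside: a straight round black sleeve 10 mm thick and 40 mm long along the basket's y. Below it there is 55 mm of free space down to the rim.
- tray: Drip tray: shallow aluminium tray fixed to the bench, on the left or on the right of the cleaner, 140 mm (its x) by 180 mm (its y) outside, walls 14 mm high and 4 mm thick, floor 4 mm above the bench; origin at the centre of its underside. Its yaw varies.
- block: Bystander: cream soldering block 100 by 140 by 30 mm, loose, on the other side of the cleaner from the tray; origin at the centre of its underside.
- dish: Bystander: small glass bowl 72 mm across and 34 mm high, standing loose on the soldering block; origin at the centre of its underside.
- stay: Bystander: the detached lid stay, a slotted steel strip 14 by 130 by 4 mm lying loose on the bench in front of the cleaner (towards the robot); origin at the centre of its underside, long along its y.
- driver: Bystander: black-handled screwdriver, 130 mm long, 26 mm thick at the handle, lying loose on the bench in front of the cleaner (towards the robot); origin at mid length on the bench.
Mind the look-alikes: they are no part of the job. Of the things like the basket, leave any that is brown or pink; of the rest the smaller one is meant.

How it is judged:
By the outcome, as a careful person would: the job done as asked, in the order asked, and still so for the second after the job is handed in, while the arm keeps its last pose, push and grip.
It also fails if it takes over 58 s, if anything falls off the work surface, if the arm or the gripper's body presses on something with over 40 N, if the wrist force passes 120 N, or if a joint passes its speed limit or range.

## Working session

There is one attempt and no reset: what is moved stays moved. The work goes in short steps, Python scripts to look and compute and a tool call to move; the robot and the scene stay as the last step left them, time stands still between calls to the robot, and variables do not carry over. Pictures are saved under pics/ and viewed, about 8 in all and at most 12, crops included, and the job is handed in when it is done.

Besides the shell and the picture viewer there is one more tool, called after "Call:" as name(argument=value, ...), one argument or row to a line, values as JSON. play_rows: Moves the arm, as the interface text tells. Shift numbers are shares of 2.5 cm and turn numbers shares of 90 degrees, none past 1 either way. Its arguments: {"type":"object","properties":{"targets":{"type":"array"},"newtons":{"type":"number"}},"required":["targets"]}

```bash
mkdir -p pics; python3 - <<'E'
from bench import *
import cv2
for n in("side","top"):
    cv2.imwrite(f"pics/{n}0.png",get_image(n)); print(n,calibration(n))
print(get_state(),grip_point_offset)
E
```

```text
side {'fx': 490.5296643920454, 'fy': 490.5296643920454, 'cx': 256.898338496528, 'cy': 184.09364559815594, 'rvec': array([ 0.42222588, -2.83303553,  1.02691484]), 'tvec': array([0.55952103, 0.24600295, 1.24951078])}
top {'fx': 371.3745680245133, 'fy': 371.3745680245133, 'cx': 259.85300756673195, 'cy': 191.88499398994378, 'rvec': array([ 2.15994071, -2.11928472,  0.1771926 ]), 'tvec': array([-0.0321479 ,  0.62641469,  0.93266691])}
{'time': 0.1, 'joint_positions': array([ 1.23907363,  0.32176214, -0.07009966,  1.45154157,  0.02263289,
        1.37081474, -0.05688415]), 'qd': array([-2.11476276e-03, -1.82786190e-03, -1.11314398e-03, -3.38153633e-03,
       -8.62680224e-05,  6.38717336e-04, -1.18693840e-03]), 'joint_torque': array([-1.89978864e-04, -4.92571449e+01, -4.06030426e-01, -3.13398886e+01,
       -6.43422687e-02,  3.95156094e-02,  6.35659649e-05]), 'position': array([ 0.22011454, -0.61106842,  0.22156815]), 'tool_rot': array([ 0.95168887,  1.35473879, -0.95020293]), 'ft_force': array([ 0.57295811,  0.57647046, -0.56549474]), 'torque': array([-0.03305828,  0.0188291 ,  0.00737156]), 'grip_width': 0.9982396422604188} 0.0187
```

View pics/top0.png

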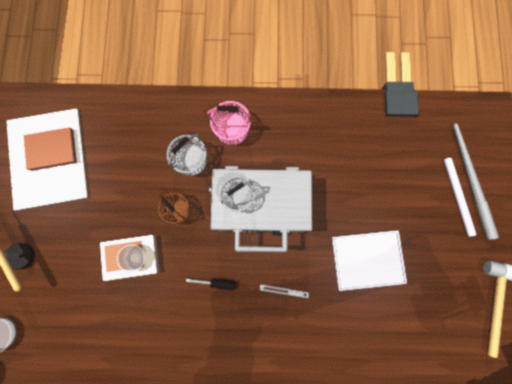

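View pics/side0.png

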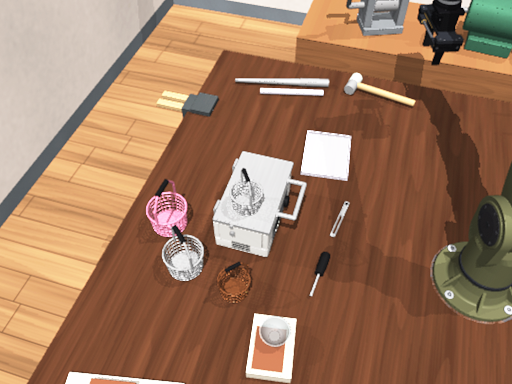

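The top view shows these look-alikes: a grey basket on the lid at (243,193), a larger grey one on the bench at (187,155), a brown one at (175,207) and a pink one at (231,121). I choose the grey one on the lid, which is the smaller grey. The tray is at (370,260), and the block with the dish on it is at (128,258). Next I take close crops.

```bash
cat > h.py <<'E'
import numpy as np, cv2
from bench import *
from scipy.spatial.transform import Rotation as R
def cam(n):
    c=calibration(n); K=np.array([[c['fx'],0,c['cx']],[0,c['fy'],c['cy']],[0,0,1]])
    return K,cv2.Rodrigues(c['rvec'])[0],c['tvec']
def ray(n,p):
    K,Rm,t=cam(n); d=Rm.T@np.linalg.inv(K)@[p[0],p[1],1]; return -Rm.T@t,d/np.linalg.norm(d)
def onz(n,p,z):
    o,d=ray(n,p); return o+d*(z-o[2])/d[2]
def proj(n,P):
    K,Rm,t=cam(n); q=K@(Rm@np.array(P)+t); return q[:2]/q[2]
def tri(pt,ps):
    (o1,d1),(o2,d2)=ray("top",pt),ray("side",ps)
    A=np.stack([d1,-d2],1); s=np.linalg.lstsq(A,o2-o1,rcond=None)[0]
    a,b=o1+d1*s[0],o2+d2*s[1]; return (a+b)/2,np.linalg.norm(a-b)
E
python3 - <<'E'
from h import *
t=cv2.imread("pics/top0.png");s=cv2.imread("pics/side0.png")
cv2.imwrite("pics/c1.png",cv2.resize(t[155:260,195:325],None,fx=6,fy=6,interpolation=cv2.INTER_CUBIC)[:600])
cv2.imwrite("pics/c2.png",cv2.resize(s[145:265,205:315],None,fx=5,fy=5,interpolation=cv2.INTER_CUBIC))
for n,p in(("top",(369,260)),): print(onz(n,p,.004))
# tray
g=t.min(axis=2); m=(g>150).astype(np.uint8); 
for c in cv2.findContours(m,cv2.RETR_EXTERNAL,cv2.CHAIN_APPROX_NONE)[0]:
    if cv2.contourArea(c)>1500:
        r=cv2.minAreaRect(c); b=cv2.boxPoints(r)
        print(r,[onz("top",p,.014)[:2].round(3) for p in b])
for p in [(210,170),(312,170),(312,230),(210,230)]: print(onz("top",p,.128).round(3))
E
```

```text
[ 0.45399059 -0.31836824  0.004     ]
((127.64999389648438, 257.54998779296875), (38.89087677001953, 56.002864837646484), 81.8698959350586) [array([0.488, 0.413]), array([0.511, 0.266]), array([0.41 , 0.245]), array([0.387, 0.39 ])]
((368.95343017578125, 260.05755615234375), (54.22671890258789, 69.7200698852539), 83.9909896850586) [array([ 0.514, -0.216]), array([ 0.537, -0.404]), array([ 0.395, -0.413]), array([ 0.373, -0.229])]
((260.0, 208.0), (84.0, 102.0), 90.0) [array([0.703, 0.122]), array([ 0.709, -0.161]), array([ 0.478, -0.16 ]), array([0.473, 0.113])]
((45.05487823486328, 158.993896484375), (93.8667984008789, 74.76214599609375), 83.6598129272461) [array([0.835, 0.711]), array([0.864, 0.504]), array([0.597, 0.45 ]), array([0.571, 0.649])]
[0.666 0.104 0.128]
[ 0.671 -0.147  0.128]
[ 0.524 -0.147  0.128]
[0.52  0.098 0.128]
```

View pics/c1.png

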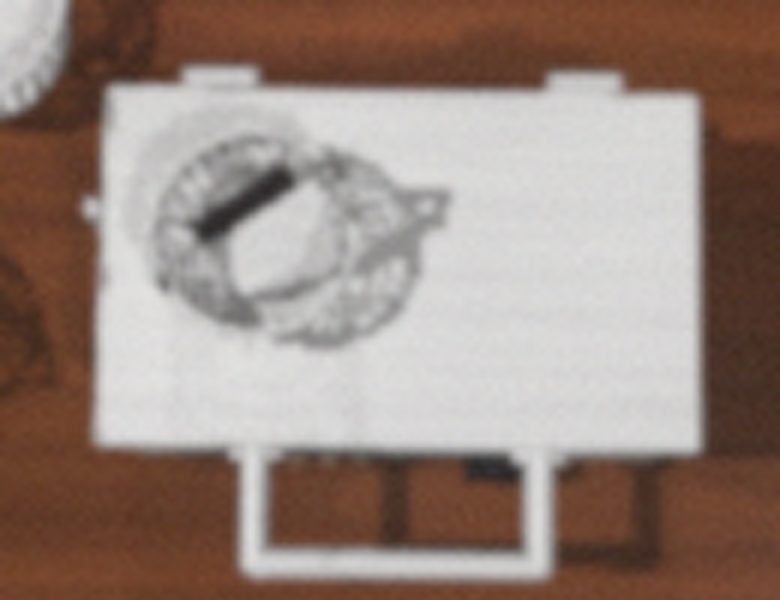

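View pics/c2.png

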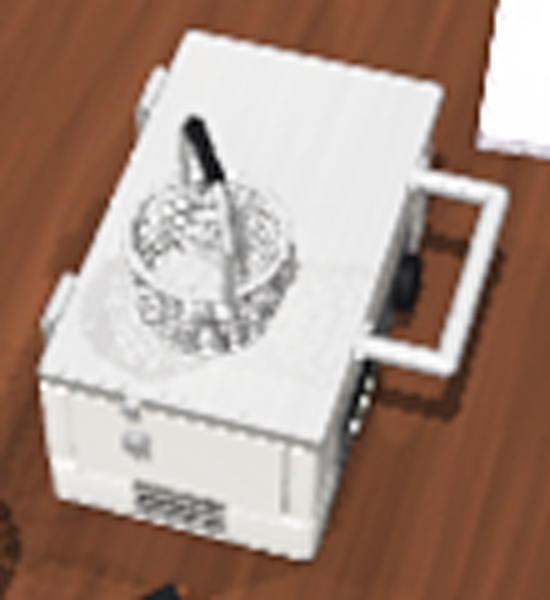

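The crops show the chosen grey basket on the lid. Its black sleeve runs from c1 (200,232) to (292,178), and the lid corners and the bar are clear. Next I triangulate these points.

```bash
python3 - <<'E'
from h import *
T=lambda u,v:((u+.5)/6+194.5,(v+.5)/6+154.5)
S=lambda u,v:((u+.5)/5+204.5,(v+.5)/5+144.5)
# sleeve
for a,b in(((200,232),(193,122)),((292,178),(214,180)),((292,178),(193,122)),((200,232),(214,180)),((246,205),(203,150))):
    print("slv",*tri(T(*a),S(*b)))
for n,f,p in(("top",T,(246,205)),("side",S,(203,150)),("top",T,(200,232)),("top",T,(292,178)),("side",S,(195,125)),("side",S,(212,177))): print(n,onz(n,f(*p),.238))
C=[(105,85),(700,95),(702,452),(97,445)]
P=np.array([onz("top",T(*c),.128) for c in C]);print(P.round(4))
print("sides",[np.linalg.norm(P[i]-P[i-1]).round(4) for i in range(4)])
C2=[(190,32),(443,88),(322,440),(42,372)]
P2=np.array([onz("side",S(*c),.128) for c in C2]);print(P2.round(4))
for n,f,ps in(("top",T,[(255,563),(540,566)]),("side",S,[(500,188),(452,368)])):
    print(n,[onz(n,f(*p),.122).round(4) for p in ps])
s=cv2.imread("pics/side0.png")
m=(s.min(axis=2)>150).astype(np.uint8); 
for c in cv2.findContours(m,cv2.RETR_EXTERNAL,cv2.CHAIN_APPROX_NONE)[0]:
    x,y,w,h=cv2.boundingRect(c)
    if cv2.contourArea(c)>800 and x>295 and y>120 and y<200: 
        a=cv2.approxPolyDP(c,5,True)[:,0];print(a.tolist(),[onz("side",p,.014)[:2].round(3) for p in a.astype(float)])
st=get_state();print(R.from_rotvec(st['tool_rot']).as_matrix().round(3))
E
```

```text
slv [0.59470356 0.04634087 0.27931962] 0.017865992779927033
slv [0.61129108 0.0168474  0.20527996] 0.013970422765054216
slv [0.61290236 0.01616591 0.24323938] 0.0029186851544128656
slv [0.592533   0.04808314 0.24377252] 0.0024021988950491836
slv [0.60275201 0.03215324 0.24398105] 0.002938063912581429
top [0.60228755 0.03233529 0.238     ]
side [0.60594031 0.0272129  0.238     ]
top [0.59223133 0.04840219 0.238     ]
top [0.61238593 0.01620103 0.238     ]
side [0.61443177 0.01326816 0.238     ]
side [0.59677108 0.04195581 0.238     ]
[[ 0.6697  0.0985  0.128 ]
 [ 0.6703 -0.1455  0.128 ]
 [ 0.5244 -0.1458  0.128 ]
 [ 0.5226  0.096   0.128 ]]
sides [np.float64(0.1471), np.float64(0.244), np.float64(0.146), np.float64(0.2417)]
[[ 0.6703 -0.1437  0.128 ]
 [ 0.5254 -0.144   0.128 ]
 [ 0.5248  0.0972  0.128 ]
 [ 0.6686  0.0987  0.128 ]]
top [array([0.4773, 0.0319, 0.122 ]), array([ 0.4782, -0.0818,  0.122 ])]
side [array([ 0.48  , -0.0887,  0.122 ]), array([0.4757, 0.0327, 0.122 ])]
[[307, 130], [301, 174], [346, 180], [351, 137]] [array([ 0.537, -0.396]), array([ 0.511, -0.208]), array([ 0.378, -0.224]), array([ 0.395, -0.406])]
[[-0.001  0.941  0.339]
 [ 0.002  0.339 -0.941]
 [-1.    -0.    -0.002]]
```

Call:
play_rows(
  targets=[
    {"claw": 0,"linear": [-0.4,0,0],"rotation": [-0.079,0,0]},
    {"claw": 0,"linear": [-0.4,0,0],"rotation": [-0.079,0,0]},
    {"claw": 0,"linear": [-0.4,0,0],"rotation": [-0.079,0,0]},
    {"claw": 0,"linear": [-0.4,0,0],"rotation": [-0.079,0,0]},
    {"claw": 0,"linear": [-0.4,0,0],"rotation": [-0.079,0,0]},
    {"claw": 0,"linear": [-0.4,0,0],"rotation": [-0.079,0,0]},
    {"claw": 0,"linear": [-0.4,0,0],"rotation": [-0.079,0,0]},
    {"claw": 0,"linear": [-0.4,0,0],"rotation": [-0.079,0,0]},
    {"claw": 0,"linear": [-0.4,0,0],"rotation": [-0.079,0,0]},
    {"claw": 0,"linear": [-0.4,0,0],"rotation": [-0.079,0,0]},
  ],
)

```text
time: 0.93
position: [0.2187, -0.6075, 0.3153]
tool_rot: [-0.009, 1.578, 0.039]
ft_force: [0.8, 0.6, 0.7]
grip_width: 0.999
```

```bash
cat > go.py <<'E'
# usage: go.py x y z jaw_deg [tilt] : remaining shift (tool axes, units of 25 mm) and turn (units of 90 deg) to TCP goal, tool down
import sys; from h import *
def rem(x,y,z,a):
    s=get_state(); M=R.from_rotvec(s['tool_rot']).as_matrix(); a=np.radians(a)
    X=np.array([0,0,-1.]);Z=np.array([np.cos(a),np.sin(a),0]);G=np.stack([X,np.cross(Z,X),Z],1)
    L=M.T@(np.array([x,y,z])-s['position'])/.025
    L2=G.T@(np.array([x,y,z])-s['position'])/.025
    W=R.from_matrix(M.T@G).as_rotvec()/(np.pi/2)
    print("t",round(s['time'],2),"pos",s['position'].round(4),"lin",L.round(2),"lin in goal frame",L2.round(2),"rot",W.round(3),"F",s['ft_force'].round(1),"grip",round(s['grip_width'],3),"jawdeg",np.degrees(np.arctan2(M[1,2],M[0,2])).round(1),"q",s['joint_positions'].round(2))
rem(*map(float,sys.argv[1:5]))
E
python3 go.py .603 .032 .30 32.6
```

```text
t 0.93 pos [ 0.2187 -0.6075  0.3153] lin [ 0.98 25.09 16.14] lin in goal frame [ 0.61 13.27 26.73] rot [-0.343 -0.001 -0.013] F [0.8 0.6 0.7] grip 0.999 jawdeg 1.7 q [ 1.35  0.31 -0.23  1.28  0.07  1.57  1.17]
```

Call:
play_rows(
  targets=[
    {"claw": 0,"linear": [0,0.8,0.5],"rotation": [-0.07,0,0]},
    {"claw": 0,"linear": [0,0.8,0.6],"rotation": [-0.07,0,0]},
    {"claw": 0,"linear": [0,0.8,0.7],"rotation": [-0.07,0,0]},
    {"claw": 0,"linear": [0,0.7,0.8],"rotation": [-0.07,0,0]},
    {"claw": 0,"linear": [0,0.6,0.9],"rotation": [-0.07,0,0]},
    {"claw": 0,"linear": [0,0.5,1],"rotation": [0,0,0]},
    {"claw": 0,"linear": [0,0.5,1],"rotation": [0,0,0]},
    {"claw": 0,"linear": [0,0.5,1],"rotation": [0,0,0]},
    {"claw": 0,"linear": [0,0.5,1],"rotation": [0,0,0]},
    {"claw": 0,"linear": [0,0.5,1],"rotation": [0,0,0]},
  ],
)

```text
time: 1.77
position: [0.344, -0.3671, 0.3138]
tool_rot: [-0.45, 1.526, 0.49]
ft_force: [0.7, -1.1, 0.2]
grip_width: 0.999
```

```bash
python3 go.py .603 .032 .30 32.6
```

```text
t 1.77 pos [ 0.344  -0.3671  0.3138] lin [ 0.75  7.32 17.56] lin in goal frame [ 0.55  7.87 17.33] rot [ 0.019  0.    -0.016] F [ 0.7 -1.1  0.2] grip 0.999 jawdeg 34.3 q [ 1.22  0.02 -0.45  1.62  0.    1.53  1.37]
```

Call:
play_rows(
  targets=[
    {"claw": 0,"linear": [0,0.4,1],"rotation": [0,0,-0.008]},
    {"claw": 0,"linear": [0,0.4,1],"rotation": [0,0,-0.008]},
    {"claw": 0,"linear": [0,0.4,1],"rotation": [0,0,0]},
    {"claw": 0,"linear": [0,0.4,1],"rotation": [0,0,0]},
    {"claw": 0,"linear": [0,0.4,1],"rotation": [0,0,0]},
    {"claw": 0,"linear": [0,0.4,1],"rotation": [0,0,0]},
    {"claw": 0,"linear": [0,0.4,1],"rotation": [0,0,0]},
    {"claw": 0,"linear": [0,0.4,1],"rotation": [0,0,0]},
    {"claw": 0,"linear": [0,0.4,1],"rotation": [0,0,0]},
    {"claw": 0,"linear": [0,0.4,1],"rotation": [0,0,0]},
  ],
)

```text
time: 2.6
position: [0.4971, -0.1295, 0.3111]
tool_rot: [-0.468, 1.524, 0.469]
ft_force: [1.1, 0.6, 0.3]
grip_width: 1.002
```

```bash
python3 go.py .603 .032 .30 32.6
```

```text
t 2.6 pos [ 0.4971 -0.1295  0.3111] lin [0.42 2.95 7.14] lin in goal frame [0.44 3.16 7.05] rot [ 0.018 -0.002 -0.001] F [1.1 0.6 0.3] grip 1.002 jawdeg 34.3 q [ 0.94  0.04 -0.75  1.62  0.03  1.5   0.79]
```

Call:
play_rows(
  targets=[
    {"claw": 0,"linear": [0,0.35,0.9],"rotation": [0.009,0,0]},
    {"claw": 0,"linear": [0,0.35,0.9],"rotation": [0.009,0,0]},
    {"claw": 0,"linear": [0,0.35,0.9],"rotation": [0,0,0]},
    {"claw": 0,"linear": [0,0.35,0.9],"rotation": [0,0,0]},
    {"claw": 0,"linear": [0,0.35,0.9],"rotation": [0,0,0]},
    {"claw": 0,"linear": [0,0.35,0.9],"rotation": [0,0,0]},
    {"claw": 0,"linear": [0,0.35,0.9],"rotation": [0,0,0]},
    {"claw": 0,"linear": [0,0.3,0.6],"rotation": [0,0,0]},
    {"claw": 0,"linear": [0,0,0],"rotation": [0,0,0]},
  ],
)

```text
time: 3.35
position: [0.6081, 0.0363, 0.3063]
tool_rot: [-0.446, 1.532, 0.455]
ft_force: [-1.1, 0.1, 0.7]
grip_width: 0.996
```

```bash
python3 go.py .603 .032 .224 32.6
```

```text
t 3.35 pos [0.6081 0.0363 0.3063] lin [ 3.29 -0.06 -0.24] lin in goal frame [ 3.29 -0.04 -0.26] rot [ 0.004 -0.004 -0.005] F [-1.1  0.1  0.7] grip 0.996 jawdeg 32.9 q [ 0.58  0.32 -0.87  1.39  0.24  1.55  0.3 ]
```

Call:
play_rows(
  targets=[
    {"claw": 0,"linear": [0.3,-0.03,-0.13],"rotation": [0.004,-0.004,-0.005]},
    {"claw": 0,"linear": [0.5,-0.03,-0.13],"rotation": [0,0,0]},
    {"claw": 0,"linear": [0.6,0,0],"rotation": [0,0,0]},
    {"claw": 0,"linear": [0.6,0,0],"rotation": [0,0,0]},
    {"claw": 0,"linear": [0.6,0,0],"rotation": [0,0,0]},
    {"claw": 0,"linear": [0.5,0,0],"rotation": [0,0,0]},
    {"claw": 0,"linear": [0,0,0],"rotation": [0,0,0]},
  ],
)

```text
time: 3.93
position: [0.6008, 0.028, 0.2236]
tool_rot: [-0.447, 1.529, 0.445]
ft_force: [-1.0, -1.6, -0.8]
grip_width: 0.996
```

```bash
python3 go.py .603 .032 .224 32.6; python3 - <<'E'
from h import *
s=get_image("side")
cv2.imwrite("pics/c3.png",cv2.resize(s[100:260,200:320],None,fx=3.7,fy=3.7,interpolation=cv2.INTER_CUBIC))
E
```

```text
t 3.93 pos [0.6008 0.028  0.2236] lin [-0.02  0.09  0.16] lin in goal frame [-0.01  0.09  0.16] rot [-0.    -0.003  0.   ] F [-1.  -1.6 -0.8] grip 0.996 jawdeg 32.6 q [ 0.6   0.33 -0.86  1.55  0.25  1.38  0.29]
```

View pics/c3.png

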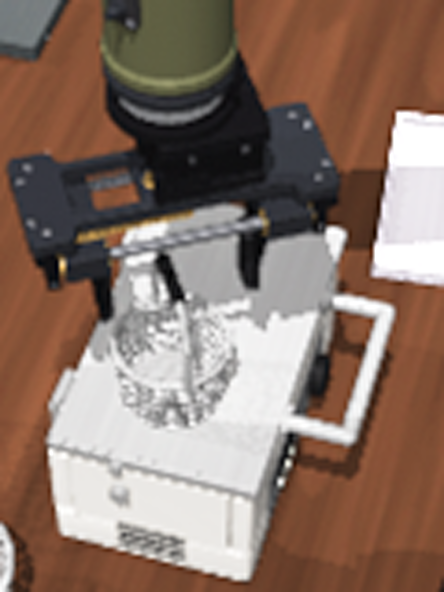

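The sleeve at (170,275) in the crop lies between the fingers, so I close on it.

Call:
play_rows(
  newtons=25,
  targets=[
    {"claw": 0.3,"linear": [0,0.09,0.16],"rotation": [0,0,0]},
    {"claw": 0.6,"linear": [0,0,0],"rotation": [0,0,0]},
    {"claw": 1,"linear": [0,0,0],"rotation": [0,0,0]},
    {"claw": 1,"linear": [0,0,0],"rotation": [0,0,0]},
    {"claw": 1,"linear": [0,0,0],"rotation": [0,0,0]},
    {"claw": 1,"linear": [0,0,0],"rotation": [0,0,0]},
    {"claw": 1,"linear": [0,0,0],"rotation": [0,0,0]},
    {"claw": 1,"linear": [0,0,0],"rotation": [0,0,0]},
    {"claw": 1,"linear": [0,0,0],"rotation": [0,0,0]},
    {"claw": 1,"linear": [0,0,0],"rotation": [0,0,0]},
  ],
)

```text
time: 4.82
position: [0.606, 0.0325, 0.2297]
tool_rot: [-0.448, 1.521, 0.442]
ft_force: [0.4, 0.6, 0.3]
grip_width: 0.323
```

```bash
python3 go.py .603 .032 .224 32.6
```

```text
t 4.82 pos [0.606  0.0325 0.2297] lin [ 0.23  0.05 -0.11] lin in goal frame [ 0.23  0.05 -0.11] rot [-0.001  0.001  0.003] F [0.4 0.6 0.3] grip 0.323 jawdeg 32.5 q [ 0.59  0.33 -0.86  1.53  0.26  1.39  0.28]
```

Call:
play_rows(
  targets=[
    {"claw": 1,"linear": [0.15,0.03,-0.06],"rotation": [0,0,0]},
    {"claw": 1,"linear": [0.1,0,0],"rotation": [0,0,0]},
    {"claw": 1,"linear": [0.03,0,0],"rotation": [0,0,0]},
    {"claw": 1,"linear": [0,0,0],"rotation": [0,0,0]},
    {"claw": 1,"linear": [0,0,0],"rotation": [0,0,0]},
  ],
)

```text
time: 5.23
position: [0.6041, 0.0322, 0.2223]
tool_rot: [-0.448, 1.521, 0.441]
ft_force: [-0.1, -0.0, 1.9]
grip_width: 0.101
```

```bash
python3 go.py .603 .032 .224 32.6
```

```text
t 5.23 pos [0.6041 0.0322 0.2223] lin [-0.07  0.02 -0.04] lin in goal frame [-0.07  0.02 -0.04] rot [-0.001  0.001  0.003] F [-0.1 -0.   1.9] grip 0.101 jawdeg 32.5 q [ 0.6   0.33 -0.86  1.55  0.26  1.37  0.28]
```

Call:
play_rows(
  targets=[
    {"claw": 1,"linear": [-0.15,0,0],"rotation": [0,0,0]},
    {"claw": 1,"linear": [-0.25,0,0],"rotation": [0,0,0]},
    {"claw": 1,"linear": [-0.4,0,0],"rotation": [0,0,0]},
    {"claw": 1,"linear": [-0.5,0,0],"rotation": [0,0,0]},
    {"claw": 1,"linear": [-0.5,0,0],"rotation": [0,0,0]},
    {"claw": 1,"linear": [-0.4,0,0],"rotation": [0,0,0]},
    {"claw": 1,"linear": [-0.3,0,0],"rotation": [0,0,0]},
    {"claw": 1,"linear": [-0.1,0,0],"rotation": [0,0,0]},
  ],
)

```text
time: 5.9
position: [0.6026, 0.032, 0.2918]
tool_rot: [-0.447, 1.525, 0.443]
ft_force: [0.9, 0.3, -3.2]
grip_width: 0.101
```

```bash
python3 go.py .455 -.313 .28 32.6
```

```text
t 5.9 pos [0.6026 0.032  0.2918] lin [  0.51  -8.46 -12.4 ] lin in goal frame [  0.47  -8.44 -12.41] rot [-0.001 -0.001  0.002] F [ 0.9  0.3 -3.2] grip 0.101 jawdeg 32.5 q [ 0.6   0.3  -0.87  1.44  0.23  1.51  0.3 ]
```

Call:
play_rows(
  targets=[
    {"claw": 1,"linear": [0,-0.2,-0.3],"rotation": [0,0,0]},
    {"claw": 1,"linear": [0,-0.4,-0.6],"rotation": [0,0,0]},
    {"claw": 1,"linear": [0,-0.5,-0.74],"rotation": [0,0,0]},
    {"claw": 1,"linear": [0,-0.5,-0.74],"rotation": [0,0,0]},
    {"claw": 1,"linear": [0,-0.5,-0.74],"rotation": [0,0,0]},
    {"claw": 1,"linear": [0,-0.5,-0.74],"rotation": [0,0,0]},
    {"claw": 1,"linear": [0,-0.5,-0.74],"rotation": [0,0,0]},
    {"claw": 1,"linear": [0,-0.5,-0.74],"rotation": [0,0,0]},
    {"claw": 1,"linear": [0,-0.5,-0.74],"rotation": [0,0,0]},
    {"claw": 1,"linear": [0,-0.5,-0.74],"rotation": [0,0,0]},
  ],
)

```text
time: 6.73
position: [0.5147, -0.1614, 0.2898]
tool_rot: [-0.452, 1.526, 0.455]
ft_force: [-0.0, 0.2, -1.9]
grip_width: 0.098
```

```bash
python3 go.py .455 -.313 .28 32.6
```

```text
t 6.73 pos [ 0.5147 -0.1614  0.2898] lin [ 0.39 -3.77 -5.32] lin in goal frame [ 0.39 -3.82 -5.28] rot [ 0.007 -0.001 -0.002] F [-0.   0.2 -1.9] grip 0.098 jawdeg 33.2 q [ 0.97  0.11 -0.77  1.6   0.08  1.47  0.77]
```

Call:
play_rows(
  targets=[
    {"claw": 1,"linear": [0,-0.5,-0.7],"rotation": [0,0,0]},
    {"claw": 1,"linear": [0,-0.5,-0.7],"rotation": [0,0,0]},
    {"claw": 1,"linear": [0,-0.5,-0.7],"rotation": [0,0,0]},
    {"claw": 1,"linear": [0,-0.5,-0.7],"rotation": [0,0,0]},
    {"claw": 1,"linear": [0,-0.5,-0.7],"rotation": [0,0,0]},
    {"claw": 1,"linear": [0,-0.5,-0.7],"rotation": [0,0,0]},
    {"claw": 1,"linear": [0,-0.35,-0.5],"rotation": [0,0,0]},
    {"claw": 1,"linear": [0,-0.2,-0.3],"rotation": [0,0,0]},
    {"claw": 1,"linear": [0,0,0],"rotation": [0,0,0]},
  ],
)

```text
time: 7.48
position: [0.4432, -0.3207, 0.286]
tool_rot: [-0.441, 1.538, 0.446]
ft_force: [-1.4, 0.3, -3.0]
grip_width: 0.101
```

```bash
python3 go.py .455 -.313 .102 32.6
```

```text
t 7.48 pos [ 0.4432 -0.3207  0.286 ] lin [ 7.35 -0.04  0.65] lin in goal frame [7.36 0.01 0.57] rot [-0.003 -0.007 -0.004] F [-1.4  0.3 -3. ] grip 0.101 jawdeg 32.4 q [ 1.15  0.13 -0.63  1.58  0.08  1.47  1.08]
```

Call:
play_rows(
  targets=[
    {"claw": 1,"linear": [0.3,0,0.25],"rotation": [0,-0.006,-0.004]},
    {"claw": 1,"linear": [0.5,0,0.25],"rotation": [0,0,0]},
    {"claw": 1,"linear": [0.8,0,0.1],"rotation": [0,0,0]},
    {"claw": 1,"linear": [0.9,0,0],"rotation": [0,0,0]},
    {"claw": 1,"linear": [0.9,0,0],"rotation": [0,0,0]},
    {"claw": 1,"linear": [0.9,0,0],"rotation": [0,0,0]},
    {"claw": 1,"linear": [0.8,0,0],"rotation": [0,0,0]},
    {"claw": 1,"linear": [0.6,0,0],"rotation": [0,0,0]},
    {"claw": 1,"linear": [0.4,0,0],"rotation": [0,0,0]},
    {"claw": 1,"linear": [0.1,0,0],"rotation": [0,0,0]},
  ],
)

```text
time: 8.32
position: [0.4647, -0.2919, 0.1172]
tool_rot: [-0.455, 1.516, 0.465]
ft_force: [-1.1, -0.2, -2.7]
grip_width: 0.101
```

```bash
python3 go.py .455 -.313 .0985 32.6; python3 - <<'E'
from h import *
s=get_image("side")
cv2.imwrite("pics/c4.png",cv2.resize(s[60:230,230:400],None,fx=3.5,fy=3.5,interpolation=cv2.INTER_CUBIC))
E
```

```text
t 8.32 pos [ 0.4647 -0.2919  0.1172] lin [ 0.74 -0.49 -0.8 ] lin in goal frame [ 0.75 -0.5  -0.78] rot [ 0.012  0.004 -0.003] F [-1.1 -0.2 -2.7] grip 0.101 jawdeg 33.7 q [ 1.09  0.24 -0.65  1.81  0.15  1.14  0.98]
```

View pics/c4.png

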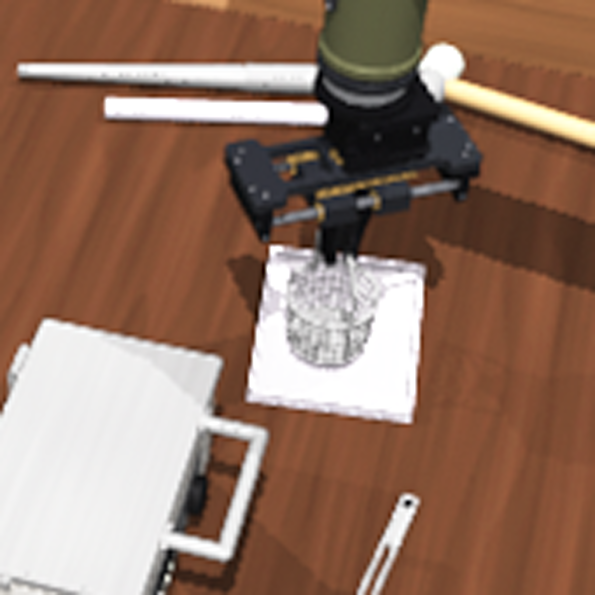

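The basket hangs upright over the tray. I centre it and lower it slowly.

Call:
play_rows(
  targets=[
    {"claw": 1,"linear": [0,-0.25,-0.4],"rotation": [0.01,0,0]},
    {"claw": 1,"linear": [0.1,-0.25,-0.35],"rotation": [0,0,0]},
    {"claw": 1,"linear": [0.12,0,0],"rotation": [0,0,0]},
    {"claw": 1,"linear": [0.12,0,0],"rotation": [0,0,0]},
    {"claw": 1,"linear": [0.1,0,0],"rotation": [0,0,0]},
  ],
)

```text
time: 8.78
position: [0.458, -0.316, 0.1091]
tool_rot: [-0.446, 1.515, 0.447]
ft_force: [0.0, -0.1, -3.3]
grip_width: 0.101
```

```bash
python3 go.py .455 -.313 .0985 32.6
```

```text
t 8.78 pos [ 0.458  -0.316   0.1091] lin [ 0.42  0.17 -0.04] lin in goal frame [ 0.42  0.16 -0.04] rot [0.001 0.006 0.001] F [ 0.  -0.1 -3.3] grip 0.101 jawdeg 32.7 q [ 1.12  0.26 -0.63  1.81  0.16  1.12  1.  ]
```

Call:
play_rows(
  targets=[
    {"claw": 1,"linear": [0.1,0,0],"rotation": [0,0.004,0]},
    {"claw": 1,"linear": [0.1,0,0],"rotation": [0,0,0]},
    {"claw": 1,"linear": [0.08,0,0],"rotation": [0,0,0]},
    {"claw": 1,"linear": [0.08,0,0],"rotation": [0,0,0]},
    {"claw": 1,"linear": [0.06,0,0],"rotation": [0,0,0]},
  ],
)

```text
time: 9.2
position: [0.4586, -0.3163, 0.0983]
tool_rot: [-0.448, 1.521, 0.444]
ft_force: [-1.0, 0.4, 9.9]
grip_width: 0.102
```

```bash
python3 go.py .455 -.313 .0985 32.6
```

```text
t 9.2 pos [ 0.4586 -0.3163  0.0983] lin [-0.01  0.19 -0.05] lin in goal frame [-0.01  0.19 -0.05] rot [0.001 0.002 0.002] F [-1.   0.4  9.9] grip 0.102 jawdeg 32.6 q [ 1.11  0.28 -0.63  1.82  0.18  1.1   0.99]
```

Call:
play_rows(
  targets=[
    {"claw": 1,"linear": [-0.03,0,0],"rotation": [0,0,0]},
    {"claw": 0.85,"linear": [0,0,0],"rotation": [0,0,0]},
    {"claw": 0.75,"linear": [0,0,0],"rotation": [0,0,0]},
    {"claw": 0.6,"linear": [0,0,0],"rotation": [0,0,0]},
    {"claw": 0.6,"linear": [0,0,0],"rotation": [0,0,0]},
    {"claw": 0.6,"linear": [0,0,0],"rotation": [0,0,0]},
  ],
)

```text
time: 9.7
position: [0.4603, -0.3165, 0.1007]
tool_rot: [-0.451, 1.518, 0.443]
ft_force: [0.1, -0.2, -0.3]
grip_width: 0.35
```

```bash
python3 go.py .478 -.0255 .28 0
```

```text
t 9.7 pos [ 0.4603 -0.3165  0.1007] lin [-7.2   9.36  6.91] lin in goal frame [-7.17 11.64  0.71] rot [0.363 0.004 0.003] F [ 0.1 -0.2 -0.3] grip 0.35 jawdeg 32.7 q [ 1.11  0.27 -0.63  1.82  0.18  1.1   0.99]
```

Call:
play_rows(
  targets=[
    {"claw": 0.6,"linear": [-0.2,0,0],"rotation": [0,0,0]},
    {"claw": 0.6,"linear": [-0.4,0,0],"rotation": [0,0,0]},
    {"claw": 0.6,"linear": [-0.6,0,0],"rotation": [0,0,0]},
    {"claw": 0.6,"linear": [-0.8,0,0],"rotation": [0,0,0]},
    {"claw": 0.6,"linear": [-0.8,0,0],"rotation": [0,0,0]},
    {"claw": 0.6,"linear": [-0.8,0,0],"rotation": [0.07,0,0]},
    {"claw": 0.6,"linear": [-0.3,0,0],"rotation": [0.075,0,0]},
    {"claw": 0.6,"linear": [0,0,0],"rotation": [0.075,0,0]},
    {"claw": 0.6,"linear": [0,0,0],"rotation": [0.075,0,0]},
    {"claw": 0.6,"linear": [0,0,0],"rotation": [0.065,0,0]},
  ],
)

```text
time: 10.53
position: [0.4613, -0.3164, 0.2126]
tool_rot: [0.007, 1.557, -0.02]
ft_force: [-0.5, -0.1, -0.3]
grip_width: 0.396
```

```bash
python3 - <<'E'
from h import *
s=get_image("side");t=get_image("top")
a=cv2.resize(s[100:220,250:400],None,fx=4,fy=4,interpolation=cv2.INTER_CUBIC)
cv2.imwrite("pics/c5.png",a)
E
python3 go.py .478 -.0255 .22 0
```

```text
t 10.63 pos [ 0.4613 -0.3163  0.2124] lin [-0.39 11.64  0.54] lin in goal frame [-0.31 11.63  0.67] rot [-0.007  0.008  0.005] F [ 0.6  0.3 -0.2] grip 0.401 jawdeg -0.7 q [ 1.09  0.16 -0.59  1.69  0.09  1.3   0.47]
```

View pics/c5.png

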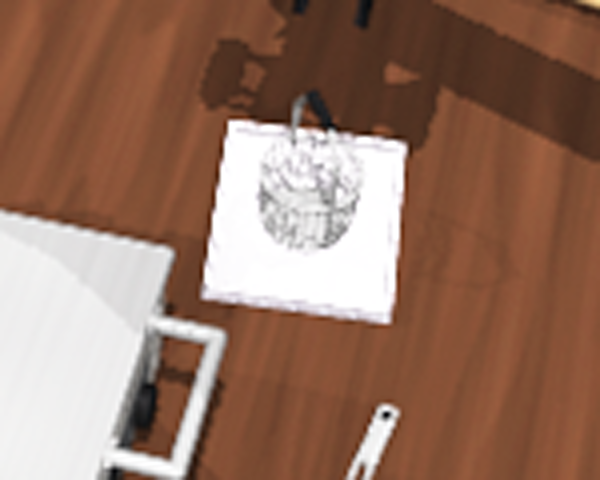

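The basket stands upright in the tray at crop (310,190). Next is the lid bar.

Call:
play_rows(
  targets=[
    {"claw": 0.62,"linear": [0,0.8,0.05],"rotation": [-0.01,0.008,0.005]},
    {"claw": 0.62,"linear": [0,1,0.07],"rotation": [0,0,0]},
    {"claw": 0.62,"linear": [0,1,0.07],"rotation": [0,0,0]},
    {"claw": 0.62,"linear": [0,1,0.07],"rotation": [0,0,0]},
    {"claw": 0.62,"linear": [0,1,0.07],"rotation": [0,0,0]},
    {"claw": 0.62,"linear": [0,1,0.07],"rotation": [0,0,0]},
    {"claw": 0.62,"linear": [0,1,0.07],"rotation": [0,0,0]},
    {"claw": 0.62,"linear": [0,1,0.07],"rotation": [0,0,0]},
    {"claw": 0.62,"linear": [0,1,0.07],"rotation": [0,0,0]},
    {"claw": 0.62,"linear": [0,1,0.07],"rotation": [0,0,0]},
  ],
)

```text
time: 11.47
position: [0.4718, -0.0594, 0.2139]
tool_rot: [-0.028, 1.575, 0.028]
ft_force: [0.3, -0.6, 0.2]
grip_width: 0.38
```

```bash
python3 go.py .478 -.0255 .103 0.3
```

```text
t 11.47 pos [ 0.4718 -0.0594  0.2139] lin [4.44 1.35 0.32] lin in goal frame [4.44 1.35 0.26] rot [ 0.019 -0.003 -0.   ] F [ 0.3 -0.6  0.2] grip 0.38 jawdeg 2.0 q [ 0.88 -0.02 -0.79  1.85 -0.02  1.31  0.13]
```

Call:
play_rows(
  targets=[
    {"claw": 0.62,"linear": [0.2,0.7,0.13],"rotation": [0.019,-0.003,0]},
    {"claw": 0.62,"linear": [0.4,0.5,0.13],"rotation": [0,0,0]},
    {"claw": 0.62,"linear": [0.6,0.15,0],"rotation": [0,0,0]},
    {"claw": 0.62,"linear": [0.6,0,0],"rotation": [0,0,0]},
    {"claw": 0.62,"linear": [0.6,0,0],"rotation": [0,0,0]},
    {"claw": 0.62,"linear": [0.4,0,0],"rotation": [0,0,0]},
    {"claw": 0.62,"linear": [0.1,0,0],"rotation": [0,0,0]},
  ],
)

```text
time: 12.05
position: [0.4767, -0.0081, 0.1424]
tool_rot: [-0.04, 1.567, 0.037]
ft_force: [0.7, -0.5, 0.1]
grip_width: 0.378
```

```bash
python3 go.py .478 -.0255 .103 0.3
```

```text
t 12.05 pos [ 0.4767 -0.0081  0.1424] lin [ 1.58 -0.7   0.01] lin in goal frame [ 1.57 -0.7   0.05] rot [0.028 0.002 0.001] F [ 0.7 -0.5  0.1] grip 0.378 jawdeg 2.8 q [ 0.81  0.05 -0.86  1.95  0.05  1.16 -0.02]
```

Call:
play_rows(
  targets=[
    {"claw": 0.62,"linear": [0,-0.4,0.03],"rotation": [0.028,0,0]},
    {"claw": 0.62,"linear": [0.1,-0.3,0],"rotation": [0,0,0]},
    {"claw": 0.62,"linear": [0.3,0,0],"rotation": [0,0,0]},
    {"claw": 0.62,"linear": [0.3,0,0],"rotation": [0,0,0]},
    {"claw": 0.62,"linear": [0.3,0,0],"rotation": [0,0,0]},
    {"claw": 0.62,"linear": [0.25,0,0],"rotation": [0,0,0]},
    {"claw": 0.62,"linear": [0.1,0,0],"rotation": [0,0,0]},
  ],
)

```text
time: 12.63
position: [0.4794, -0.0288, 0.1077]
tool_rot: [-0.003, 1.565, -0.001]
ft_force: [0.0, 0.7, -0.1]
grip_width: 0.382
```

```bash
python3 go.py .478 -.0255 .103 0.3; python3 - <<'E'
from h import *
s=get_image("side")
cv2.imwrite("pics/c6.png",cv2.resize(s[90:250,200:350],None,fx=3.7,fy=3.7,interpolation=cv2.INTER_CUBIC))
E
```

```text
t 12.63 pos [ 0.4794 -0.0288  0.1077] lin [ 0.19  0.13 -0.06] lin in goal frame [ 0.19  0.13 -0.05] rot [-0.003  0.004  0.002] F [ 0.   0.7 -0.1] grip 0.382 jawdeg 0.1 q [ 0.81  0.11 -0.84  1.98  0.09  1.08 -0.07]
```

View pics/c6.png

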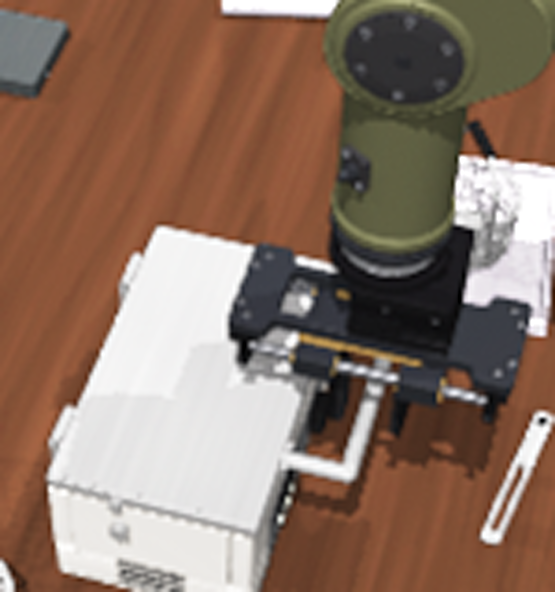

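The bar lies between the fingers, so I close on it.

Call:
play_rows(
  newtons=15,
  targets=[
    {"claw": 0.8,"linear": [0.15,0.1,-0.04],"rotation": [0,0,0]},
    {"claw": 1,"linear": [0.05,0,0],"rotation": [0,0,0]},
    {"claw": 1,"linear": [0,0,0],"rotation": [0,0,0]},
    {"claw": 1,"linear": [0,0,0],"rotation": [0,0,0]},
    {"claw": 1,"linear": [0,0,0],"rotation": [0,0,0]},
    {"claw": 1,"linear": [0,0,0],"rotation": [0,0,0]},
    {"claw": 1,"linear": [0,0,0],"rotation": [0,0,0]},
  ],
)

```text
time: 13.27
position: [0.4796, -0.0252, 0.1024]
tool_rot: [-0.004, 1.562, 0.0]
ft_force: [1.4, -1.1, -1.9]
grip_width: 0.134
```

```bash
python3 go.py .478 -.0255 .103 0.3
```

```text
t 13.27 pos [ 0.4796 -0.0252  0.1024] lin [-0.03 -0.01 -0.06] lin in goal frame [-0.03 -0.01 -0.07] rot [-0.001  0.005  0.002] F [ 1.4 -1.1 -1.9] grip 0.134 jawdeg 0.2 q [ 0.81  0.11 -0.85  1.99  0.1   1.07 -0.08]
```

Call:
play_rows(
  targets=[
    {"claw": 1,"linear": [-0.2,0,0],"rotation": [0,0,0]},
    {"claw": 1,"linear": [-0.3,0,0.01],"rotation": [0,0,0]},
    {"claw": 1,"linear": [-0.4,0,0.035],"rotation": [0,0,0]},
    {"claw": 1,"linear": [-0.4,0,0.055],"rotation": [0,0,0]},
    {"claw": 1,"linear": [-0.39,0,0.075],"rotation": [0,0,0]},
    {"claw": 1,"linear": [-0.39,0,0.1],"rotation": [0,0,0]},
    {"claw": 1,"linear": [-0.38,0,0.12],"rotation": [0,0,0]},
  ],
)

```text
time: 13.85
position: [0.4928, -0.0251, 0.1707]
tool_rot: [-0.004, 1.553, 0.001]
ft_force: [7.9, -0.3, -6.1]
grip_width: 0.132
```

```bash
cat > arc.py <<'E'
from h import *
s=get_state();M=R.from_rotvec(s['tool_rot']).as_matrix();g=s['position']-M[:,0]*.0187
dx,dz=.6755-g[0],g[2]-.122
th=np.arctan2(dz,dx);print("t",round(s['time'],2),"theta",np.degrees(th).round(1),"r",np.hypot(dx,dz).round(4),"y",g[1].round(4),"F",s['ft_force'].round(1),"grip",round(s['grip_width'],3),"pos",s['position'].round(4),"X",M[:,0].round(3),"jaw",M[:,2].round(3),"q",s['joint_positions'].round(2))
r=.198
for a in [90-1e-9]:
    P=np.array([.6755-r*np.cos(np.radians(a)),-.0255,.122+r*np.sin(np.radians(a))]); print("to 90:",(M.T@(P-g)/.025).round(2))
E
python3 arc.py
```

```text
t 13.85 theta 20.2 r 0.195 y -0.0251 F [ 7.9 -0.3 -6.1] grip 0.132 pos [ 0.4928 -0.0251  0.1707] X [ 0.017 -0.002 -1.   ] jaw [1.    0.003 0.017] q [ 0.83  0.05 -0.85  1.89  0.04  1.2  -0.03]
to 90: [-5.1  -0.05  7.41]
```

Call:
play_rows(
  targets=[
    {"claw": 1,"linear": [-0.37,0,0.15],"rotation": [0,0,0]},
    {"claw": 1,"linear": [-0.36,0,0.17],"rotation": [0,0,0]},
    {"claw": 1,"linear": [-0.35,0,0.19],"rotation": [0,0,0]},
    {"claw": 1,"linear": [-0.34,0,0.2],"rotation": [0,0,0]},
    {"claw": 1,"linear": [-0.33,0,0.22],"rotation": [0,0,0]},
    {"claw": 1,"linear": [-0.32,0,0.24],"rotation": [0,0,0]},
    {"claw": 1,"linear": [-0.31,0,0.25],"rotation": [0,0,0]},
  ],
)

```text
time: 14.43
position: [0.5408, -0.0249, 0.2394]
tool_rot: [-0.003, 1.52, 0.001]
ft_force: [16.2, -0.2, -18.1]
grip_width: 0.122
```

```bash
python3 arc.py
```

```text
t 14.43 theta 45.1 r 0.1921 y -0.0249 F [ 16.2  -0.2 -18.1] grip 0.122 pos [ 0.5408 -0.0249  0.2394] X [ 0.05  -0.001 -0.999] jaw [0.999 0.003 0.05 ] q [ 0.8   0.1  -0.85  1.72  0.08  1.31 -0.06]
to 90: [-2.2  -0.04  5.54]
```

Call:
play_rows(
  targets=[
    {"claw": 1,"linear": [0,0,0.05],"rotation": [0,0.015,0]},
    {"claw": 1,"linear": [0,0,0],"rotation": [0,0.015,0]},
    {"claw": 1,"linear": [0,0,0],"rotation": [0,0,0]},
  ],
)

```text
time: 14.68
position: [0.5425, -0.0249, 0.2419]
tool_rot: [-0.002, 1.57, 0.002]
ft_force: [4.0, -0.1, -6.1]
grip_width: 0.119
```

```bash
python3 arc.py
```

```text
t 14.68 theta 46.2 r 0.1921 y -0.0249 F [ 4.  -0.1 -6.1] grip 0.119 pos [ 0.5425 -0.0249  0.2419] X [ 0.001 -0.    -1.   ] jaw [1.    0.002 0.001] q [ 0.78  0.15 -0.85  1.67  0.12  1.37 -0.09]
to 90: [-2.37 -0.04  5.33]
```

```bash
python3 - <<'E'
from h import *
s=get_image("side")
cv2.imwrite("pics/c7.png",cv2.resize(s[80:230,200:350],None,fx=4,fy=4,interpolation=cv2.INTER_CUBIC))
E
```

```text
(no output)
```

View pics/c7.png

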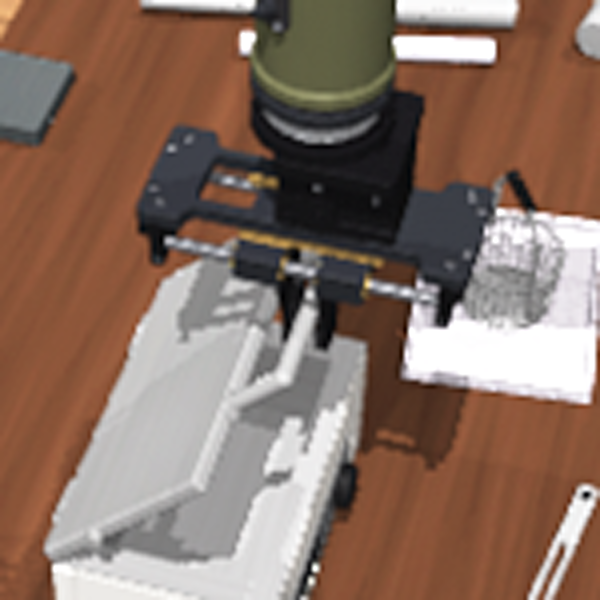

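Call:
play_rows(
  targets=[
    {"claw": 1,"linear": [-0.2,0,0.23],"rotation": [0,0,0]},
    {"claw": 1,"linear": [-0.24,0,0.31],"rotation": [0,0.004,0]},
    {"claw": 1,"linear": [-0.22,0,0.33],"rotation": [0,0.004,0]},
    {"claw": 1,"linear": [-0.2,0,0.345],"rotation": [0,0.004,0]},
    {"claw": 1,"linear": [-0.18,0,0.36],"rotation": [0,0.004,0]},
    {"claw": 1,"linear": [-0.15,0,0.36],"rotation": [0,0.004,0]},
  ],
)

```text
time: 15.23
position: [0.5859, -0.0248, 0.2718]
tool_rot: [-0.003, 1.614, -0.001]
ft_force: [-2.4, 0.5, -1.1]
grip_width: 0.118
```

```bash
python3 arc.py
```

```text
t 15.23 theta 62.2 r 0.1905 y -0.0248 F [-2.4  0.5 -1.1] grip 0.118 pos [ 0.5859 -0.0248  0.2718] X [-0.043 -0.003 -0.999] jaw [ 0.999  0.001 -0.043] q [ 0.68  0.3  -0.85  1.48  0.22  1.51 -0.17]
to 90: [-1.33 -0.04  3.5 ]
```

Call:
play_rows(
  targets=[
    {"claw": 1,"linear": [-0.16,0,0.36],"rotation": [0,-0.01,0]},
    {"claw": 1,"linear": [-0.14,0,0.37],"rotation": [0,-0.01,0]},
    {"claw": 1,"linear": [-0.12,0,0.37],"rotation": [0,-0.008,0]},
    {"claw": 1,"linear": [-0.1,0,0.36],"rotation": [0,0,0]},
    {"claw": 1,"linear": [-0.07,0,0.3],"rotation": [0,0,0]},
    {"claw": 1,"linear": [-0.04,0,0.2],"rotation": [0,0,0]},
  ],
)

```text
time: 15.73
position: [0.6359, -0.0247, 0.2875]
tool_rot: [-0.004, 1.572, -0.002]
ft_force: [0.7, 0.4, -4.6]
grip_width: 0.113
```

```bash
python3 arc.py
```

```text
t 15.73 theta 77.9 r 0.1884 y -0.0246 F [ 0.7  0.4 -4.6] grip 0.113 pos [ 0.6359 -0.0247  0.2875] X [-0.001 -0.003 -1.   ] jaw [ 1.     0.001 -0.001] q [ 0.62  0.38 -0.83  1.36  0.28  1.52 -0.19]
to 90: [-0.56 -0.04  1.58]
```

Call:
play_rows(
  targets=[
    {"claw": 1,"linear": [-0.05,0,0.25],"rotation": [0,0,0]},
    {"claw": 1,"linear": [-0.04,0,0.3],"rotation": [0,0,0]},
    {"claw": 1,"linear": [-0.03,0,0.3],"rotation": [0,0,0]},
    {"claw": 1,"linear": [-0.02,0,0.25],"rotation": [0,0,0]},
    {"claw": 1,"linear": [0,0,0.15],"rotation": [0,0,0]},
    {"claw": 1,"linear": [0,0,0.05],"rotation": [0,0,0]},
    {"claw": 1,"linear": [0,0,0],"rotation": [0,0,0]},
  ],
)

```text
time: 16.32
position: [0.6718, -0.0245, 0.2906]
tool_rot: [-0.003, 1.574, -0.001]
ft_force: [-1.3, 1.2, -4.2]
grip_width: 0.111
```

```bash
python3 arc.py
```

```text
t 16.32 theta 88.9 r 0.1873 y -0.0245 F [-1.3  1.2 -4.2] grip 0.111 pos [ 0.6718 -0.0245  0.2906] X [-0.003 -0.003 -1.   ] jaw [ 1.     0.002 -0.003] q [ 0.55  0.46 -0.81  1.25  0.33  1.56 -0.21]
to 90: [-0.43 -0.04  0.14]
```

Call:
play_rows(
  targets=[
    {"claw": 1,"linear": [0,0,0.12],"rotation": [0,0,0]},
    {"claw": 1,"linear": [0,0,0.03],"rotation": [0,0,0]},
    {"claw": 1,"linear": [0,0,0],"rotation": [0,0,0]},
    {"claw": 1,"linear": [0,0,0],"rotation": [0,0,0]},
    {"claw": 1,"linear": [0,0,0],"rotation": [0,0,0]},
  ],
)

```text
time: 16.73
position: [0.6753, -0.0245, 0.2905]
tool_rot: [-0.004, 1.575, -0.001]
ft_force: [-0.8, 0.8, -4.3]
grip_width: 0.113
```

```bash
python3 arc.py; python3 - <<'E'
from h import *
s=get_image("side");t=get_image("top")
a=cv2.resize(s[60:210,190:350],(640,600),interpolation=cv2.INTER_CUBIC)
cv2.imwrite("pics/c8.png",a)
cv2.imwrite("pics/c9.png",cv2.resize(t[100:280,180:420],None,fx=3.3,fy=3.3,interpolation=cv2.INTER_CUBIC))
E
```

```text
t 16.73 theta 90.0 r 0.1872 y -0.0245 F [-0.8  0.8 -4.3] grip 0.113 pos [ 0.6753 -0.0245  0.2905] X [-0.004 -0.003 -1.   ] jaw [ 1.     0.002 -0.004] q [ 0.54  0.47 -0.81  1.24  0.34  1.57 -0.21]
to 90: [-0.43 -0.04  0.  ]
```

View pics/c8.png

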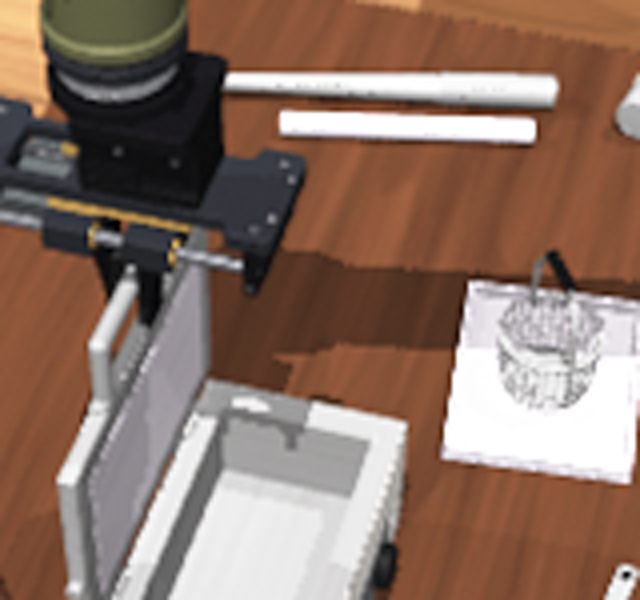

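View pics/c9.png

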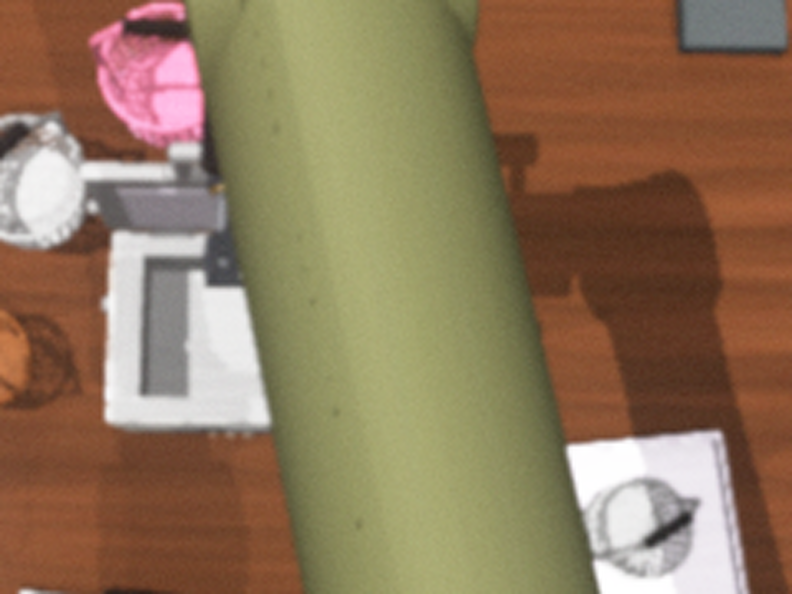

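```bash
python3 - <<'E'
from h import *
S=lambda u,v:((u+.5)/4+189.5,(v+.5)/4+59.5)
for dx in(.006,-.006):
  for y in(.0975,-.1465):
    p=proj("side",[.6755+dx,y,.274]); print("expect c8",dx,y,((p-[189.5,59.5])*4).round(1))
    q=proj("top",[.6755+dx,y,.274]); print("  c9",((q-[179.5,99.5])*3.3).round(1))
print([onz("side",S(*p),.274).round(4) for p in((62,478),(84,485))])
U=lambda u,v:((u+.5)/3.3+179.5,(v+.5)/3.3+99.5)
print([onz("top",U(*p),.274).round(4) for p in((82,165),(82,180),(140,163),(140,181))])
print(get_state()['ft_force'],get_state()['torque'])
# top-view rows profile of lid's top-edge
t=get_image("top")
for c in(208,214,220,226): print(c,t[140:172,c].mean(axis=1).astype(int).tolist())
for z in(.274,): print([proj("top",[x,.05,z]).round(1) for x in(.6815,.6695)])
E
```

```text
expect c8 0.006 0.0975 [ 55.9 479. ]
  c9 [ 81.8 158.8]
expect c8 0.006 -0.1465 [192.4 201.2]
  c9 [469.4 166.4]
expect c8 -0.006 0.0975 [ 75.9 483.8]
  c9 [ 81.  177.3]
expect c8 -0.006 -0.1465 [210.2 204.9]
  c9 [469.5 184.9]
[array([0.6781, 0.096 , 0.274 ]), array([0.6644, 0.0973, 0.274 ])]
[array([0.6772, 0.0969, 0.274 ]), array([0.6675, 0.0965, 0.274 ]), array([0.6792, 0.0605, 0.274 ]), array([0.6675, 0.0601, 0.274 ])]
[-0.42307375  0.43025894 -3.69532537] [0.09330358 0.13514723 0.0370964 ]
208 [81, 83, 74, 61, 69, 76, 71, 69, 116, 201, 233, 240, 241, 232, 183, 125, 102, 99, 102, 106, 128, 174, 201, 192, 139, 86, 64, 62, 70, 72, 66, 65]
214 [84, 90, 92, 86, 83, 69, 61, 63, 113, 188, 220, 228, 229, 215, 166, 117, 101, 101, 98, 93, 93, 94, 92, 91, 91, 90, 90, 91, 89, 101, 148, 193]
220 [135, 108, 93, 84, 78, 75, 66, 71, 94, 145, 199, 223, 229, 218, 169, 111, 111, 141, 144, 132, 130, 128, 131, 128, 125, 125, 119, 117, 104, 110, 151, 201]
226 [163, 161, 157, 130, 105, 91, 85, 85, 107, 155, 207, 225, 229, 218, 180, 126, 112, 140, 149, 133, 128, 130, 133, 132, 130, 127, 129, 128, 116, 111, 126, 162]
[array([227.2, 148.1]), array([227. , 153.7])]
```

The top and side views both put the lid about 0.5° short. The TCP x when I gripped the shut bar (0.4796 + 0.197 = 0.6766) agrees, so I nudge it about 1.7 mm.

Call:
play_rows(
  targets=[
    {"claw": 1,"linear": [0,0,0.07],"rotation": [0,0,0]},
    {"claw": 1,"linear": [0,0,0],"rotation": [0,0,0]},
    {"claw": 1,"linear": [0,0,0],"rotation": [0,0,0]},
    {"claw": 1,"linear": [0,0,0],"rotation": [0,0,0]},
    {"claw": 1,"linear": [0,0,0],"rotation": [0,0,0]},
    {"claw": 1,"linear": [0,0,0],"rotation": [0,0,0]},
  ],
)

```text
time: 17.38
position: [0.677, -0.0245, 0.2905]
tool_rot: [-0.004, 1.575, -0.001]
ft_force: [-0.2, 0.8, -4.0]
grip_width: 0.11
```

```bash
python3 arc.py; python3 - <<'E'
from h import *
t=get_image("top")
for c in(208,214,220,226): print(c,t[146:158,c].mean(axis=1).astype(int).tolist())
s=get_state();print(s['position'].round(4),np.abs(s['qd']).max())
E
```

```text
t 17.38 theta 90.5 r 0.1872 y -0.0245 F [-0.2  0.8 -4. ] grip 0.11 pos [ 0.677  -0.0245  0.2905] X [-0.004 -0.003 -1.   ] jaw [ 1.     0.002 -0.004] q [ 0.54  0.47 -0.81  1.24  0.34  1.57 -0.21]
to 90: [-0.43 -0.04 -0.06]
208 [68, 76, 138, 208, 235, 240, 238, 216, 159, 117, 100, 103]
214 [62, 71, 116, 189, 222, 230, 226, 198, 143, 104, 100, 102]
220 [63, 77, 117, 185, 220, 229, 228, 205, 152, 116, 135, 144]
226 [85, 90, 124, 182, 219, 229, 226, 204, 154, 112, 121, 132]
[ 0.677  -0.0245  0.2905] 0.0012992976415593896
```

```bash
python3 -c "
from bench import *
print(close_job())"
```

```text
the job is handed in; nothing more can be done
None
```

The basket now stands upright in the drip tray, and the lid is straight up with its bar still in the gripper. I handed the job in at about 17.4 s of the 58 s allowed.

- **Basket:** I lifted the smaller grey basket off the shut lid and lowered it to about 10 N of contact before letting go. Later pictures show it upright inside the tray. I did not check that the stay, driver, block and dish were still in place, but nothing I did should have touched them.
- **Lid angle:** The last check put it within about half a degree of vertical. The top view left about 0.5 mm of error at the lid's edge. Before the last 1.7 mm nudge, the side view read about 2 mm further short than the top view, and I did not measure it again. I went by the top view and by where the bar sat when I first gripped it.
- **Steadiness:** The arm was still and the wrist force was about 4 N. The highest force I saw during the swing was about 24 N, a brief pull along the lid.
- **Grip:** The bar slid about 1 cm up the fingers during the swing but stayed held. The opening read 9.6 mm on the 12 mm bar, and the 10 mm sleeve also read low, at 8.8 mm.

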